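# Snap a beltpack onto the shelf tie-down

## Task

Secure the beltpack that has a steel ring before the van drives off: pick it up and push its ring down over the nose of the tie-down's upright snap hook, against the sprung gate, until the gate snaps shut above the ring. Then lift it gently until you feel the gate stop it, set it back down upright on the tie-down's rubber pad and let go. Never press or pull hard on the hook (it bends at about 30 N), do not touch the tie-down with the gripper, and leave everything else on the shelf where it is.

Things in the scene. Friction and masses are not known exactly. Their poses are not given: they have to be found in the camera images.
- pack: The beltpack to secure: upright black box 44 (x) by 26 (y) by 84 mm high, about 180 g, origin at the centre of the box's underside, z up. From its +x end, low down, a flat-lying ring of 5 mm steel wire sticks out: hole 15 mm, outside 25 mm across. Grip the 26 mm between its broad faces near the top.
- eye (a point): Centre of the pack's ring eye: 34 mm along the pack's +x from its origin and 14 mm above its underside; the ring's wire reaches 2.5 mm above and below this point. Axes as the pack's.
- tiedown: Tie-down fixed to the shelf: steel foot 100 by 46 by 16 mm, long in x (-62 to +38 mm), z up; origin at shelf height under the axis of the hook's nose. On studs above it sits the head: ledge plate (x -59 to +35, 40 wide) with a rubber pad and the hook. The pad's top is anywhere from 28 to 44 mm above the shelf; no pose here tells this height, it differs each time: find it by touch.
- nose_foot (a point): Point on the foot (16 mm above the shelf) straight under the nose, axes as the tie-down's. The U-shaped snap hook of 8 mm chrome bar stands on the ledge plate, mouth up: the nose is the upright here, round tip 45 mm above the pad's top; the spine is the upright 28 mm further along +x, top 41 mm above it.
- gate (a joint): Flat sprung bar, 4 mm thick, 9 mm wide, bridging the mouth from its hinge at the spine (x = +24 mm, 33 mm above the pad's top) to the nose. Rad: 0 shut; positive = free end pushed down into the hook (about 1.1 lets the ring by; spring 0.12 Nm/rad, shuts by itself); a little upward play, hard stop at -0.12, when the ring is lifted against it from inside.
- rest (a point): Point on the foot (16 mm above the shelf, x = -34 mm) under the middle of the secured pack, which stands on the rubber pad, its +x along the tie-down's +x, eye over the nose axis. Going down, the ring meets the gate with the eye 37 mm above the pad, needs up to about 10 N, the gate snaps shut over it at about 18 mm, and the pack stands on the pad at 14; the pad gives 2 mm (4 N/mm), then is rigid.
- plainpack: Bystander: a beltpack of the same box (44 by 26 by 84 mm) without ring. Origin under its centre.
- cap: Bystander: plastic battery cap, 28 mm across, 11 mm high. Origin under its centre.
- capsule: Bystander: silver mic capsule, 34 mm across, 40 mm high. Origin under its centre.
- grommet: Bystander: rubber grommet ring, 34 mm across, 8 mm high. Origin under its centre.
- cell: Bystander: spent round battery standing upright, 33 mm across, 60 mm high. Origin under its centre.
- tape: Bystander: roll of tape lying flat, 100 mm across, 24 mm high. Origin under its centre.
- plug: Bystander: metal connector plug standing upright, 19 mm across, 58 mm high. Origin under its centre.

How it is judged:
By the outcome, as a careful person would: the job done as asked, in the order asked, and still so for the second after the job is handed in, with the robot touching nothing.
It also fails if it takes over 58 s, if anything falls off the work surface, if the arm or the gripper's body presses on something with over 40 N, if the wrist force passes 120 N, or if a joint passes its speed limit or range.

## Robot

A 6-joint arm with a two-finger parallel gripper is mounted at the origin on the work surface. World frame = base frame: x ahead of the robot, y to its left, z up, the work surface at z = 0. Lengths are in mm, angles in rad, forces in N, time in s.
With the tool pointing down it reaches from about 300 to 775 mm from the base axis. Payload 14.6 kg.
Tool frame: the origin (TCP) lies on the front face of the gripper's body, between the roots of the fingers; the fingertips stand 97 mm ahead of it and the grasp point (between the pads) lies 78 mm ahead of it; z points along the fingers, y is the line along which they close (so a half turn about z gives the same grasp; the last joint's range is limited). The gripper opens to 94 mm and grips with 3 to 60 N. Pads are 16 mm wide; open, the fingers measure 119 mm over their backs; the gripper's body (75 mm by 177 mm) begins 78 mm behind the grasp point.
Start: joints at [1.216, 0.3, 1.521, -0, 1.321, -0.067], TCP at [156.112, 527.37, 302.646] pointing down, gripper open.
Joint ranges: [-3.03, 3.03], [-0.79, 2.21], [0.23, 2.52], [-1.04, 4.18], [0, 3.07], [-2.55, 2.55]. Speed limits (rad/s): [2.22, 2.22, 2.57, 3.14, 3.14, 3.14].

## Interface

Orientations are given as [roll, pitch, yaw] about the fixed x, y, z axes, in that order (R = Rz(yaw) Ry(pitch) Rx(roll)).
In Python, from cell import * gives the robot as it stands.
- The arm moves only by the tool carry_out, never from a script. Its arguments are lists of equal length, an entry for each row: "slide": the shift along the world's x, y, z scaled (see below), a list of three; "dr": the turn, a rotation vector about the world's x, y, z scaled (see below), a list of three; "gripper": the opening in per cent of the stroke, from 0 (shut) to 100 (fully open). A call has 1 to 10 rows; each row is the pose to reach, as a shift and turn from the pose commanded when the call began, turning the shorter way round; what a row does not reach only later rows make up. The controller multiplies each number of a shift by 0.25 m and each number of a turn by 360 degrees. A row lasts 1/12 s, in which the tool goes at most 41.7 mm and 7.16 degrees, less where a joint would pass 70% of its speed; a pose out of reach is approached as far as the arm can. A call with a number of a shift or a turn outside -1 to 1 is refused whole. A call with a gripper value outside its range is refused whole. The fingers move at their own pace and stop on an object; "newtons" is the grip in N (left out, the last holds). Time passes only in rows, so rows that repeat a pose let the fingers close. It gives the time, the measured TCP pose, the force, the opening and the grip force at its end, in the units of the state.
- read_state(): the state, without advancing time (a new reading comes with each control period).
- camera(name): name is "scene" or "top" or "wrist"; returns the picture (400x640x3 uint8, red, green, blue); there is no depth.
- camera_model(name): a dict with "vfov" (degrees; the focal length in pixels is half the picture's height over the tangent of half this angle, whatever the lens; pixels are square), "cx", "cy" (the principal point, pixels), "k1" (the pictures are not rectified: a ray, as slopes to the right and down, at radius r is drawn at 1 + k1 r^2 times it, then the intrinsics apply), "R" (3x3) and "t" (3): a world point X has camera coordinates R X + t. Camera axes: x right, y down, z forward; pixel columns grow to the right and rows downward; lengths in mm; the calibration is good to about 2 mm. A picture is of the moment at which its call begins: read the wrist's pose just before it. camera_model takes no time and is no camera call; for the wrist camera it gives the pose at the moment of the call.
- sign_off(): hands the job in; it is judged then, once.
The state is a dict: "clock": time; "joints": joint angles; "qd": joint speeds; "effort": joint torques, N m; "eef_pos": TCP position; "eef_rot": TCP orientation; "wrist_force": force on the tool from outside, world axes, zero at the start; "moment": the same for the moment, N m; "finger_gap": finger opening in mm; "finger_force": force on a finger pad.
Only numpy, scipy, OpenCV 4.12 (cv2) and the standard library are available. Lean on these libraries where they do the work, as an engineer would, in place of code of your own. Each camera call takes 0.05 s, during which the arm holds its last target. There are 200 camera calls.

## Working session

There is one attempt and no reset: what is moved stays moved. The work goes in short steps, Python scripts to look and compute and a tool call to move; the robot and the scene stay as the last step left them, time stands still between calls to the robot, and variables do not carry over. Pictures are saved under pics/ and viewed, at most 10 in all, crops included, and the job is handed in when it is done.

Besides the shell and the picture viewer there is one more tool, called after "Call:" as a command line: name --argument value ..., lists and objects as JSON in quotes. carry_out: Moves the arm, as the interface text tells. Its arguments: {"type":"object","properties":{"slide":{"type":"array","items":{"type":"array","items":{"type":"number","minimum":-1,"maximum":1}}},"dr":{"type":"array","items":{"type":"array","items":{"type":"number","minimum":-1,"maximum":1}}},"gripper":{"type":"array","items":{"type":"number"}},"newtons":{"type":"number"}},"required":["slide","dr","gripper"]}

```bash
mkdir -p pics; cat > h.py <<'E'
from cell import *
import numpy as np, cv2
def grab(n,f=None):
    m=camera_model(n); im=np.array(camera(n))
    if f: cv2.imwrite('pics/'+f,im[:,:,::-1])
    return im,m
def K(m):
    f=200/np.tan(np.radians(m['vfov'])/2); return f
def ray(m,u,v):
    f=K(m); xd=np.array([(u-m['cx'])/f,(v-m['cy'])/f]); x=xd.copy()
    for _ in range(30): x=xd/(1+m['k1']*(x@x))
    R=np.array(m['R']);t=np.array(m['t'])
    d=R.T@np.array([x[0],x[1],1]); return -R.T@t,d/np.linalg.norm(d)
def onz(m,u,v,z):
    o,d=ray(m,u,v); return o+d*(z-o[2])/d[2]
def proj(m,X):
    c=np.array(m['R'])@np.array(X,float)+np.array(m['t']); x=c[:2]/c[2]; x=x*(1+m['k1']*(x@x)); return x*K(m)+[m['cx'],m['cy']]
def two(m1,p1,m2,p2):
    a,d=ray(m1,*p1);b,e=ray(m2,*p2)
    s=np.linalg.lstsq(np.c_[d,-e],b-a,rcond=None)[0]; P=a+d*s[0];Q=b+e*s[1]
    return (P+Q)/2,np.linalg.norm(P-Q)
E
python3 - <<'E'
from h import *
s=read_state();print(s)
a,m=grab('scene','s1.png');b,m2=grab('top','t1.png')
for q in(m,m2):print(q)
E
```

```text
{'clock': 0.0, 'joints': array([ 1.21640031e+00,  3.00488576e-01,  1.52156645e+00,  1.64086489e-05,
        1.32071115e+00, -6.65931022e-02]), 'qd': array([-3.82293478e-04,  6.13491110e-05, -1.14884390e-03,  1.17596783e-03,
       -1.40341629e-03, -5.31341265e-05]), 'effort': array([ 1.09687312e-04, -5.31815422e+01, -3.52723145e+01,  7.08407722e-02,
        2.44256324e-02, -9.28071904e-05]), 'eef_pos': array([156.06104437, 527.24190026, 302.08287015]), 'eef_rot': array([-3.14042279e+00, -9.39492178e-05,  2.85378561e+00]), 'wrist_force': array([ 0.12426811, -1.29635405, -0.26006294]), 'moment': array([ 0.00602789,  0.0132434 , -0.01848203]), 'finger_force': 0.0, 'finger_gap': 93.82295106704512}
{'vfov': 57.688612379081285, 'cx': 317.1415989704003, 'cy': 197.75088098583197, 'k1': -0.039220763125740875, 'R': array([[ 0.87593516,  0.48237244,  0.00737668],
       [ 0.3174866 , -0.56487301, -0.76165658],
       [-0.36323525,  0.66950378, -0.64793892]]), 't': array([-493.56260683,  -90.50170493,  998.81243009])}
{'vfov': 45.96123067902728, 'cx': 317.54013185050877, 'cy': 203.46935525940225, 'k1': -0.08079290699474949, 'R': array([[ 0.11001565, -0.99391578,  0.0052904 ],
       [-0.97332099, -0.10881126, -0.20200582],
       [ 0.20135242,  0.01707454, -0.97937003]]), 't': array([ -8.4044992 , 542.74970437, 975.80128661])}
```

View pics/s1.png

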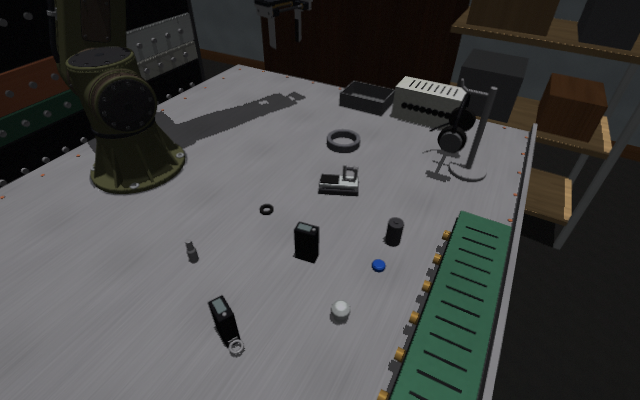

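View pics/t1.png

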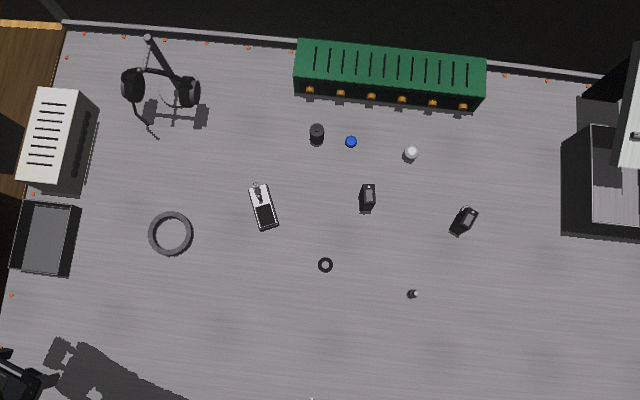

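The ringed pack is at scene (223,320) with its ring at (236,347), and at top (463,221). The tie-down is at scene (339,184) and top (263,206), with the hook at its upper end. I'll enlarge both.

```bash
python3 - <<'E'
from h import *
s=cv2.imread('pics/s1.png');t=cv2.imread('pics/t1.png')
c=lambda im,x,y:cv2.resize(im[y:y+50,x:x+66],(396,300),interpolation=cv2.INTER_CUBIC)
cv2.imwrite('pics/m1.png',np.vstack([np.hstack([c(s,195,295+5),c(t,430,195)]),np.hstack([c(s,306,158),c(t,230,176)])]))
ms,mt=camera_model('scene'),camera_model('top')
print('ring',onz(ms,236,347,14)); 
for p in [(262,206),(257,187)]: print(onz(mt,*p,25))
E
```

```text
ring [ 571.48691885 -289.6589147    14.        ]
[526.93313274 175.79013377  25.        ]
[569.28126197 192.98481653  25.        ]
```

View pics/m1.png

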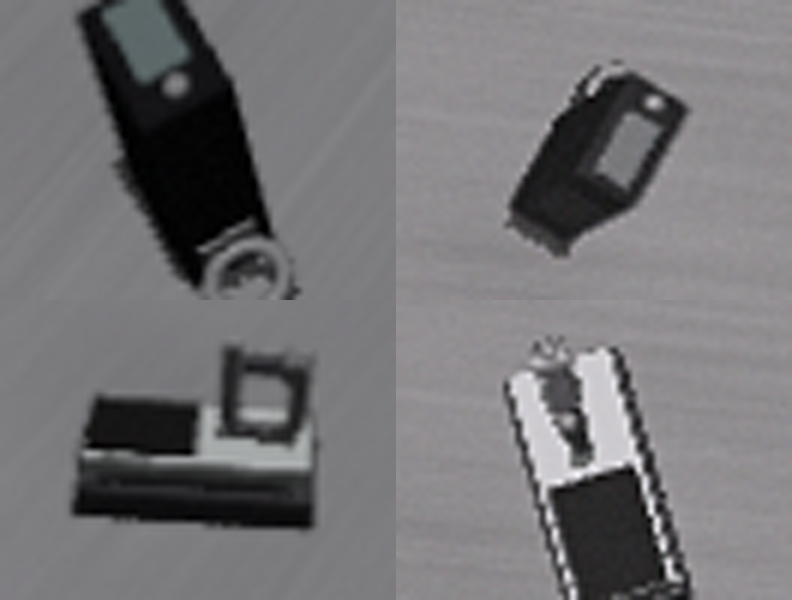

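The montage shows the pack's top face around top (469,218), with its ring peeking out at (462,207). It also shows the hook at the far end of the tie-down, with its tops near top-image (255,177) and (263,191).

```bash
python3 - <<'E'
from h import *
ms,mt=camera_model('scene'),camera_model('top')
t=lambda x,y:((x-396)/6+430-.5+.08,y/6+195-.4)
c=[onz(mt,*t(*p),84) for p in [(625,70),(690,108),(640,207),(578,170)]]
for q in c: print(q)
C=np.mean(c,0);print('C',C)
ring=onz(ms,236,347,14);d=ring-C;print(d,np.hypot(*d[:2]),np.arctan2(d[1],d[0]))
u=lambda x,y:((x-396)/6+230-.4,(y-300)/6+176-.4)
for p in [(550,487),(632,465),(663,575),(585,595)]:print('pad',onz(mt,*u(*p),36))
w=camera_model('wrist');print(w); print(onz(w,320,200,0))
E
```

```text
[ 564.16268427 -269.51723168   84.        ]
[ 552.93985069 -293.65262225   84.        ]
[ 515.26811105 -277.2177187    84.        ]
[ 526.10801793 -254.34621056   84.        ]
C [ 539.61966598 -273.6834458    84.        ]
[ 31.86725287 -15.9754689  -70.        ] 35.647404000701535 -0.46469747638277537
pad [521.48329395 188.98696997  36.        ]
pad [533.1380037  159.78684488  36.        ]
pad [493.34316675 143.01655024  36.        ]
pad [482.73231336 170.63753718  36.        ]
{'vfov': 61.19715839718401, 'cx': 319.35304213696895, 'cy': 201.53598550623394, 'k1': -0.040951646611536704, 'R': array([[ 2.83175898e-01,  9.59067664e-01, -7.91467439e-04],
       [ 9.28262828e-01, -2.73872748e-01,  2.51638311e-01],
       [ 2.41121406e-01, -7.19925947e-02, -9.67821024e-01]]), 't': array([-549.46416734,  -26.44934273,  390.78608667])}
[180.12597826 520.52196109   0.        ]
```

Call:
carry_out --slide '[[0.384,-0.8,0],[0.384,-0.8,0],[0.384,-0.8,0],[0.384,-0.8,0],[0.384,-0.8,0],[0.384,-0.8,0],[0.384,-0.8,0]]' --dr '[[0,0,-0.1315],[0,0,-0.1315],[0,0,-0.1315],[0,0,-0.1315],[0,0,-0.1315],[0,0,-0.1315],[0,0,-0.1315]]' --gripper '[100,100,100,100,100,100,100]'

```text
clock: 0.68
eef_pos: [253.1, 325.0, 302.8]
eef_rot: [3.141, 0.0, 2.018]
wrist_force: [0.4, -0.1, 0.3]
finger_gap: 94.0
finger_force: 0.0
```

Call:
carry_out --slide '[[0.384,-0.8,0],[0.384,-0.8,0],[0.384,-0.8,0],[0.384,-0.8,0],[0.384,-0.8,0],[0.384,-0.8,0],[0.384,-0.8,0]]' --dr '[[0,0,-0.1315],[0,0,-0.1315],[0,0,-0.1315],[0,0,-0.1315],[0,0,-0.1315],[0,0,-0.1315],[0,0,-0.1315]]' --gripper '[100,100,100,100,100,100,100]'

```text
clock: 1.27
eef_pos: [349.0, 124.8, 302.6]
eef_rot: [3.141, 0.0, 1.19]
wrist_force: [1.1, 0.6, -0.4]
finger_gap: 93.6
finger_force: 0.0
```

Call:
carry_out --slide '[[0.384,-0.8,0],[0.384,-0.8,0],[0.384,-0.8,0],[0.384,-0.8,0],[0.384,-0.8,0],[0.384,-0.8,0],[0.384,-0.8,0]]' --dr '[[0,0,-0.1315],[0,0,-0.1315],[0,0,-0.1315],[0,0,-0.1315],[0,0,-0.1315],[0,0,-0.1315],[0,0,-0.1315]]' --gripper '[100,100,100,100,100,100,100]'

```text
clock: 1.85
eef_pos: [444.8, -75.4, 302.0]
eef_rot: [-3.141, 0.001, 0.365]
wrist_force: [0.4, 0.9, 1.0]
finger_gap: 94.2
finger_force: 0.0
```

Call:
carry_out --slide '[[0.384,-0.8,0],[0.384,-0.8,0],[0.384,-0.8,0],[0.384,-0.8,0],[0.384,-0.8,0],[0.384,-0.8,0],[0.384,-0.8,0],[0.384,-0.8,0],[0.384,-0.8,0]]' --dr '[[0,0,-0.1315],[0,0,-0.1315],[0,0,-0.1315],[0,0,-0.1315],[0,0,-0.1315],[0,0,-0.1315],[0,0,-0.1315],[0,0,-0.1315],[0,0,-0.1315]]' --gripper '[100,100,100,100,100,100,100,100,100]'

```text
clock: 2.6
eef_pos: [540.0, -272.5, 302.2]
eef_rot: [-3.141, 0.001, -0.448]
wrist_force: [0.0, -1.0, -0.1]
finger_gap: 94.1
finger_force: 0.0
```

```bash
python3 - <<'E'
from h import *
a,m=grab('wrist','w1.png');s=read_state();print(s['eef_pos'],s['eef_rot'],s['clock'],s['wrist_force'],s['joints'])
for z,x in((84,0),(14,34)):
  c,n=np.cos(-.45),np.sin(-.45);print(proj(m,[540+x*c,-274+x*n,z]))
E
```

```text
[ 540.00108333 -272.21049756  302.5081006 ] [-3.14152363e+00  4.17198442e-04 -4.47689124e-01] 2.65 [0.0894853  1.07151998 0.66742819] [-5.27486238e-01  4.23096746e-01  1.35482179e+00  3.63174272e-05
  1.36409549e+00  1.49099177e+00]
[320.60363527 194.97017516]
[320.50287631 149.69434865]
```

View pics/w1.png

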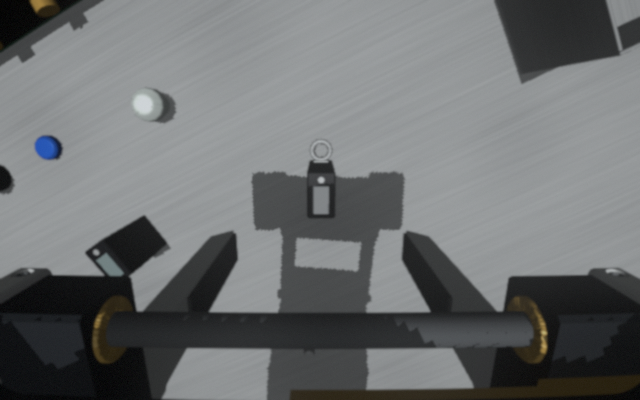

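The wrist view shows the ring at (320,150) and the pack's top at about (320,200), which matches the prediction. The pack lies along the image's vertical, centred between the fingers. I'll descend, offset 10 mm toward the ring, and grip.

Call:
carry_out --slide '[[0.036,-0.023,-0.3],[0.036,-0.023,-0.5],[0.036,-0.023,-0.6],[0.036,-0.023,-0.626],[0.036,-0.023,-0.626],[0.036,-0.023,-0.626],[0.036,-0.023,-0.626]]' --dr '[[0,0,0],[0,0,0],[0,0,0],[0,0,0],[0,0,0],[0,0,0],[0,0,0]]' --gripper '[100,100,100,100,100,100,100]'

```text
clock: 3.23
eef_pos: [549.9, -278.5, 148.8]
eef_rot: [3.141, -0.003, -0.45]
wrist_force: [-0.6, -0.8, -0.1]
finger_gap: 94.2
finger_force: 0.0
```

Call:
carry_out --slide '[[0,0,0],[0,0,0],[0,0,0],[0,0,0],[0,0,0],[0,0,0],[0,0,0],[0,0,0]]' --dr '[[0,0,0],[0,0,0],[0,0,0],[0,0,0],[0,0,0],[0,0,0],[0,0,0],[0,0,0]]' --gripper '[50,40,30,25,20,15,10,10]' --newtons 55

```text
clock: 3.9
eef_pos: [549.1, -278.4, 146.1]
eef_rot: [-3.142, 0.0, -0.451]
wrist_force: [-0.3, -0.1, 0.3]
finger_gap: 44.2
finger_force: 0.0
```

Call:
carry_out --slide '[[0,0,0],[0,0,0],[0,0,0],[0,0,0],[0,0,0],[0,0,0]]' --dr '[[0,0,0],[0,0,0],[0,0,0],[0,0,0],[0,0,0],[0,0,0]]' --gripper '[10,10,10,10,10,10]'

```text
clock: 4.4
eef_pos: [549.1, -278.4, 146.1]
eef_rot: [3.142, 0.0, -0.451]
wrist_force: [0.3, -0.2, -0.4]
finger_gap: 25.6
finger_force: 55.0
```

Call:
carry_out --slide '[[0,0,0.05],[0,0,0.2],[0,0,0.35],[0,0,0.5],[0,0,0.6],[0,0,0.6]]' --dr '[[0,0,0],[0,0,0],[0,0,0],[0,0,0],[0,0,0],[0,0,0]]' --gripper '[10,10,10,10,10,10]'

```text
clock: 4.9
eef_pos: [549.8, -278.8, 303.3]
eef_rot: [3.141, -0.009, -0.451]
wrist_force: [0.9, -1.1, -1.3]
finger_gap: 25.6
finger_force: 55.0
```

Call:
carry_out --slide '[[-0.02,0.1,0],[-0.04,0.24,0],[-0.06,0.38,0],[-0.084,0.52,0],[-0.1,0.66,0],[-0.12,0.8,0],[-0.138,0.865,0]]' --dr '[[0,0,0.01],[0,0,0.02],[0,0,0.03],[0,0,0.04],[0,0,0.05],[0,0,0.06],[0,0,0.0677]]' --gripper '[10,10,10,10,10,10,10]'

```text
clock: 5.48
eef_pos: [513.8, -59.0, 296.0]
eef_rot: [-3.141, 0.001, -0.021]
wrist_force: [-0.8, 0.2, -2.3]
finger_gap: 26.0
finger_force: 55.0
```

Call:
carry_out --slide '[[-0.02,0.14,0],[-0.04,0.28,0],[-0.06,0.42,0],[-0.084,0.56,0],[-0.1,0.7,0],[-0.12,0.8,0],[-0.138,0.865,0],[-0.138,0.865,0],[-0.138,0.865,0]]' --dr '[[0,0,0.01],[0,0,0.02],[0,0,0.03],[0,0,0.04],[0,0,0.05],[0,0,0.06],[0,0,0.0677],[0,0,0.0677],[0,0,0.0677]]' --gripper '[10,10,10,10,10,10,10,10,10]'

```text
clock: 6.23
eef_pos: [479.7, 154.5, 295.9]
eef_rot: [3.142, 0.001, 0.4]
wrist_force: [0.5, 0.6, -2.9]
finger_gap: 25.5
finger_force: 55.0
```

```bash
python3 - <<'E'
from h import *
a,m=grab('wrist','w2.png');s=read_state();print(s['eef_pos'],s['eef_rot'],s['clock'],s['wrist_force'])
import pickle;pickle.dump((m,s),open('w2.pkl','wb'))
R=s['eef_rot'][2];p=s['eef_pos'];print(proj(m,[p[0]+24*np.cos(R),p[1]+24*np.sin(R),p[2]-132]), proj(m,[539,179,81]))
c=a[40:300,190:450];cv2.imwrite('pics/w2c.png',cv2.resize(c[:,:,::-1],(598,598),interpolation=cv2.INTER_CUBIC))
E
```

```text
[480.01770181 153.76677353 295.98073268] [3.14145709e+00 5.39723645e-04 3.98758132e-01] 6.2833 [-1.09555531 -0.26128409 -2.56671438]
[320.51902183 190.78277385] [319.88378085 123.90495763]
```

View pics/w2c.png

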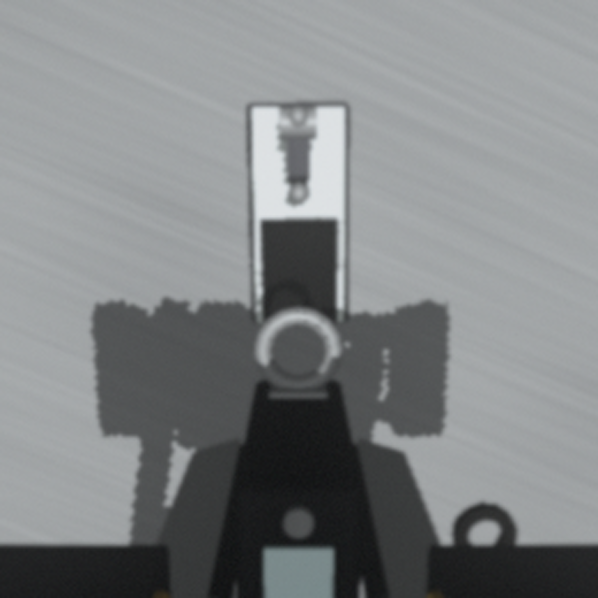

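The crop shows the ring centre at full-image (320,191.7), 1 px from the prediction. The nose tip is near (319.6,122.5), and the tie-down's axis is on the same column and parallel, so the yaw is right. Next I triangulate the nose tip.

```bash
python3 - <<'E'
from h import *
import pickle
m,s=pickle.load(open('w2.pkl','rb'));ms,mt=camera_model('scene'),camera_model('top')
p=(319.6,122.6)
print(two(m,p,ms,(344.8,165.4)))
for z in(73,81,89):print(z,onz(m,*p,z),onz(ms,344.8,165.4,z))
# plate far corners: crop (253,108),(346,108) 
for z in (24,32,40):
  a=onz(m,249/2.3+190,103/2.3+40,16);b=onz(m,348/2.3+190,103/2.3+40,16)
print('foot end',a,b,np.linalg.norm(a-b))
e=(a+b)/2;print('nose from foot end',e-38*np.array([np.cos(.399),np.sin(.399),0]))
P=s['eef_pos'];o=onz(m,320.0,191.7,P[2]-132);print('eye',o,o-P)
E
```

```text
(array([539.87234016, 179.62638648,  75.31327969]), np.float64(0.17095842113595683))
73 [539.74410328 179.57025415  73.        ] [538.65602517 182.67653442  73.        ]
81 [539.91397502 179.65224656  81.        ] [543.13975884 172.23120502  81.        ]
89 [540.08384677 179.73423898  89.        ] [547.62349251 161.78587562  89.        ]
foot end [564.8384709  213.78827647  16.        ] [581.97997324 173.35829554  16.        ] 43.91371608631978
nose from foot end [538.3941239  178.81039671  16.        ]
eye [501.44158123 163.15701212 163.98073268] [  21.42387943    9.39023858 -132.        ]
```

Call:
carry_out --slide '[[0.06,0.025,0],[0.12,0.05,0],[0.152,0.065,-0.05],[0.152,0.065,-0.15],[0.152,0.065,-0.22],[0.152,0.065,-0.256],[0.152,0.065,-0.256],[0.152,0.065,-0.256]]' --dr '[[0,0,0],[0,0,0],[0,0,0],[0,0,0],[0,0,0],[0,0,0],[0,0,0],[0,0,0]]' --gripper '[10,10,10,10,10,10,10,10]'

```text
clock: 6.95
eef_pos: [518.4, 169.7, 232.6]
eef_rot: [3.142, -0.0, 0.398]
wrist_force: [-0.3, -0.5, -1.9]
finger_gap: 25.4
finger_force: 55.0
```

```bash
python3 - <<'E'
from h import *
a,m=grab('wrist','w3.png');s=read_state();print(s['eef_pos'],s['eef_rot'],s['clock'],s['wrist_force'])
P=s['eef_pos']
print(proj(m,[539.5,179.4,76]),proj(m,P+[21.5,9.3,-132]),[onz(m,*proj(m,P+[21.5,9.3,-132])+np.array([du,0]),100)[:2] for du in(0,1)])
c=a[110:270,220:420];c=cv2.resize(c[:,:,::-1],(750,600),interpolation=cv2.INTER_CUBIC);cv2.imwrite('pics/w3c.png',c)
E
```

```text
[518.56152169 169.9584136  233.26045747] [ 3.14134510e+00 -1.32825442e-03  3.98659097e-01] 7.0 [ 0.69039749  0.31248209 -1.92468123]
[318.30842197 184.48211994] [318.74703946 191.62424599] [array([539.79708097, 179.14883314]), array([540.05006912, 178.54851532])]
```

View pics/w3c.png

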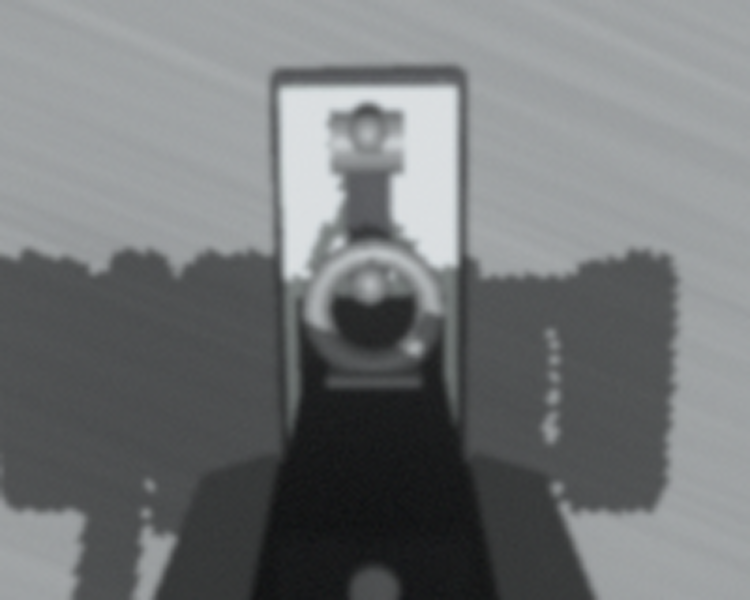

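The ring centre at crop (374,306) surrounds the nose tip at crop (371,284). Both are within 1 px of the prediction, so the ring is coaxial within 1 mm. I'll descend in small steps and watch the force.

Call:
carry_out --slide '[[0,0,-0.02],[0,0,-0.04],[0,0,-0.04],[0,0,-0.04]]' --dr '[[0,0,0],[0,0,0],[0,0,0],[0,0,0]]' --gripper '[10,10,10,10]'

```text
clock: 7.33
eef_pos: [518.0, 170.4, 222.1]
eef_rot: [3.142, 0.0, 0.4]
wrist_force: [-0.8, 0.3, -2.4]
finger_gap: 25.5
finger_force: 55.0
```

Call:
carry_out --slide '[[0,0,-0.008],[0,0,-0.016],[0,0,-0.016],[0,0,-0.016]]' --dr '[[0,0,0],[0,0,0],[0,0,0],[0,0,0]]' --gripper '[10,10,10,10]'

```text
clock: 7.67
eef_pos: [518.1, 170.4, 218.1]
eef_rot: [-3.142, 0.0, 0.4]
wrist_force: [0.4, -0.3, -2.1]
finger_gap: 25.9
finger_force: 55.0
```

Call:
carry_out --slide '[[0,0,-0.008],[0,0,-0.016],[0,0,-0.016],[0,0,-0.016]]' --dr '[[0,0,0],[0,0,0],[0,0,0],[0,0,0]]' --gripper '[10,10,10,10]'

```text
clock: 8.0
eef_pos: [518.1, 170.4, 214.0]
eef_rot: [-3.142, 0.0, 0.4]
wrist_force: [0.7, -0.5, -1.6]
finger_gap: 25.3
finger_force: 55.0
```

Call:
carry_out --slide '[[0,0,-0.008],[0,0,-0.016],[0,0,-0.016],[0,0,-0.016]]' --dr '[[0,0,0],[0,0,0],[0,0,0],[0,0,0]]' --gripper '[10,10,10,10]'

```text
clock: 8.33
eef_pos: [518.1, 170.3, 210.0]
eef_rot: [-3.142, 0.0, 0.4]
wrist_force: [-0.3, 0.1, -1.5]
finger_gap: 25.6
finger_force: 55.0
```

Call:
carry_out --slide '[[0,0,-0.006],[0,0,-0.012],[0,0,-0.012],[0,0,-0.012]]' --dr '[[0,0,0],[0,0,0],[0,0,0],[0,0,0]]' --gripper '[10,10,10,10]'

```text
clock: 8.67
eef_pos: [518.1, 170.4, 207.0]
eef_rot: [-3.142, 0.0, 0.4]
wrist_force: [0.2, -0.6, -2.5]
finger_gap: 25.7
finger_force: 55.0
```

```bash
python3 - <<'E'
from h import *
s=read_state();print(s['wrist_force'],s['moment'],s['eef_pos'])
E
```

```text
[ 0.1683642  -0.64742759 -2.50535252] [-0.04804729  0.12793736  0.01893009] [518.06537126 170.38227324 207.00437635]
```

Call:
carry_out --slide '[[0,0,-0.006],[0,0,-0.012],[0,0,-0.012],[0,0,-0.012]]' --dr '[[0,0,0],[0,0,0],[0,0,0],[0,0,0]]' --gripper '[10,10,10,10]'

```text
clock: 9.0
eef_pos: [518.1, 170.4, 204.0]
eef_rot: [-3.142, 0.0, 0.4]
wrist_force: [-0.3, 0.0, -1.2]
finger_gap: 25.6
finger_force: 55.0
```

Call:
carry_out --slide '[[0,0,-0.006],[0,0,-0.012],[0,0,-0.012],[0,0,-0.012]]' --dr '[[0,0,0],[0,0,0],[0,0,0],[0,0,0]]' --gripper '[10,10,10,10]'

```text
clock: 9.33
eef_pos: [518.2, 170.4, 201.2]
eef_rot: [3.142, -0.0, 0.4]
wrist_force: [-0.6, -0.2, -0.8]
finger_gap: 25.5
finger_force: 55.0
```

Call:
carry_out --slide '[[0,0,-0.006],[0,0,-0.012],[0,0,-0.012],[0,0,-0.012]]' --dr '[[0,0,0],[0,0,0],[0,0,0],[0,0,0]]' --gripper '[10,10,10,10]'

```text
clock: 9.67
eef_pos: [518.2, 170.4, 198.3]
eef_rot: [3.142, -0.0, 0.4]
wrist_force: [-0.3, -0.4, 1.6]
finger_gap: 25.9
finger_force: 55.0
```

Call:
carry_out --slide '[[0,0,-0.006],[0,0,-0.012],[0,0,-0.012],[0,0,-0.012]]' --dr '[[0,0,0],[0,0,0],[0,0,0],[0,0,0]]' --gripper '[10,10,10,10]' --newtons 60

```text
clock: 10.0
eef_pos: [518.0, 170.3, 195.1]
eef_rot: [3.142, 0.0, 0.4]
wrist_force: [-1.2, -0.4, 3.3]
finger_gap: 25.9
finger_force: 60.0
```

Call:
carry_out --slide '[[0,0,-0.006],[0,0,-0.012],[0,0,-0.012],[0,0,-0.012]]' --dr '[[0,0,0],[0,0,0],[0,0,0],[0,0,0]]' --gripper '[10,10,10,10]'

```text
clock: 10.33
eef_pos: [517.9, 170.3, 191.9]
eef_rot: [-3.142, 0.001, 0.4]
wrist_force: [-3.4, -1.3, 3.4]
finger_gap: 25.6
finger_force: 60.0
```

```bash
python3 - <<'E'
from h import *
s=read_state();print(s['wrist_force'],s['moment'],s['eef_pos'])
a,m=grab('wrist','w4.png')
c=a[110:270,220:420];c=cv2.resize(c[:,:,::-1],(750,600),interpolation=cv2.INTER_CUBIC);cv2.imwrite('pics/w4c.png',c)
E
```

```text
[-3.44541872 -1.27673086  3.39038695] [-0.26670129  0.63517888 -0.00954819] [517.88850524 170.26458203 191.86339621]
```

View pics/w4c.png

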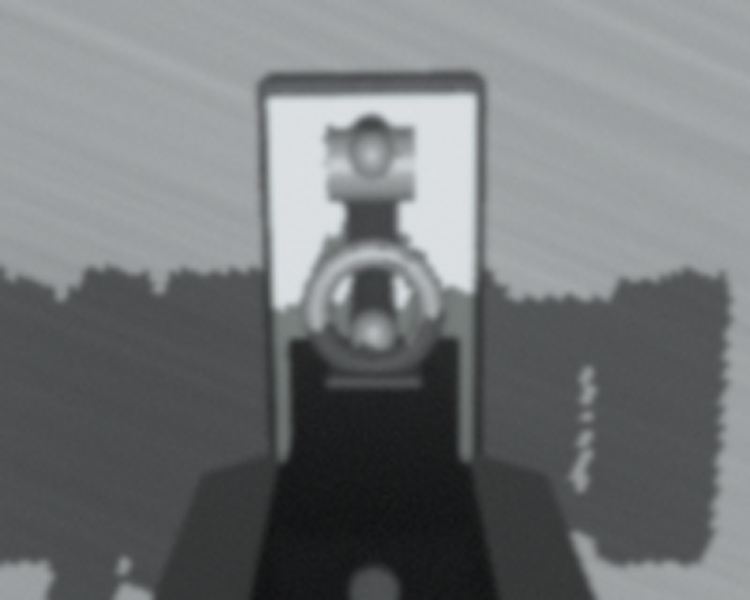

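The nose tip, at crop (372,330), stands inside the ring, whose centre is (374,306). The gate is pushed down behind it. I'll continue.

Call:
carry_out --slide '[[0,0,-0.006],[0,0,-0.012],[0,0,-0.012],[0,0,-0.012]]' --dr '[[0,0,0],[0,0,0],[0,0,0],[0,0,0]]' --gripper '[10,10,10,10]'

```text
clock: 10.72
eef_pos: [517.9, 170.3, 188.9]
eef_rot: [-3.142, 0.001, 0.4]
wrist_force: [-3.0, -2.1, 2.7]
finger_gap: 25.7
finger_force: 60.0
```

Call:
carry_out --slide '[[0,0,-0.004],[0,0,-0.008],[0,0,-0.008],[0,0,-0.008]]' --dr '[[0,0,0],[0,0,0],[0,0,0],[0,0,0]]' --gripper '[10,10,10,10]'

```text
clock: 11.05
eef_pos: [517.8, 170.3, 186.7]
eef_rot: [-3.141, 0.001, 0.4]
wrist_force: [-4.1, -3.3, 1.5]
finger_gap: 25.9
finger_force: 60.0
```

Call:
carry_out --slide '[[0,0,-0.003],[0,0,-0.006],[0,0,-0.006],[0,0,-0.006]]' --dr '[[0,0,0],[0,0,0],[0,0,0],[0,0,0]]' --gripper '[10,10,10,10]'

```text
clock: 11.38
eef_pos: [517.7, 170.2, 185.1]
eef_rot: [-3.141, 0.002, 0.4]
wrist_force: [-5.3, -1.5, 0.4]
finger_gap: 25.6
finger_force: 60.0
```

Call:
carry_out --slide '[[0,0,-0.003],[0,0,-0.006],[0,0,-0.006],[0,0,-0.006]]' --dr '[[0,0,0],[0,0,0],[0,0,0],[0,0,0]]' --gripper '[10,10,10,10]'

```text
clock: 11.72
eef_pos: [518.3, 170.5, 184.1]
eef_rot: [3.142, -0.001, 0.4]
wrist_force: [0.1, -0.7, -1.2]
finger_gap: 26.0
finger_force: 60.0
```

The side force vanished, so the gate snapped shut. I'll lift gently to feel the stop.

Call:
carry_out --slide '[[0,0,0.01],[0,0,0.02],[0,0,0.03],[0,0,0.03],[0,0,0.03]]' --dr '[[0,0,0],[0,0,0],[0,0,0],[0,0,0],[0,0,0]]' --gripper '[10,10,10,10,10]'

```text
clock: 12.13
eef_pos: [518.2, 170.4, 192.0]
eef_rot: [3.141, -0.001, 0.4]
wrist_force: [0.3, -1.2, -1.6]
finger_gap: 25.7
finger_force: 60.0
```

Call:
carry_out --slide '[[0,0,0.004],[0,0,0.006],[0,0,0.006],[0,0,0.006]]' --dr '[[0,0,0],[0,0,0],[0,0,0],[0,0,0]]' --gripper '[10,10,10,10]'

```text
clock: 12.47
eef_pos: [518.1, 170.3, 193.1]
eef_rot: [-3.142, 0.0, 0.4]
wrist_force: [-0.6, 1.0, -1.7]
finger_gap: 25.8
finger_force: 60.0
```

Call:
carry_out --slide '[[0,0,0.004],[0,0,0.004],[0,0,0.004]]' --dr '[[0,0,0],[0,0,0],[0,0,0]]' --gripper '[10,10,10]'

```text
clock: 12.72
eef_pos: [518.1, 170.4, 194.2]
eef_rot: [3.142, -0.0, 0.4]
wrist_force: [-0.5, 0.9, -2.9]
finger_gap: 25.7
finger_force: 60.0
```

Call:
carry_out --slide '[[0,0,0.004],[0,0,0.004],[0,0,0.004]]' --dr '[[0,0,0],[0,0,0],[0,0,0]]' --gripper '[10,10,10]'

```text
clock: 12.97
eef_pos: [518.1, 170.4, 195.2]
eef_rot: [-3.142, 0.0, 0.4]
wrist_force: [0.0, -0.5, -1.7]
finger_gap: 25.3
finger_force: 60.0
```

Call:
carry_out --slide '[[0,0,0.004],[0,0,0.004],[0,0,0.004]]' --dr '[[0,0,0],[0,0,0],[0,0,0]]' --gripper '[10,10,10]'

```text
clock: 13.22
eef_pos: [518.1, 170.4, 196.1]
eef_rot: [-3.142, 0.0, 0.4]
wrist_force: [-0.8, -0.5, -3.5]
finger_gap: 25.7
finger_force: 60.0
```

Call:
carry_out --slide '[[0,0,0.004],[0,0,0.004],[0,0,0.004]]' --dr '[[0,0,0],[0,0,0],[0,0,0]]' --gripper '[10,10,10]'

```text
clock: 13.47
eef_pos: [518.0, 170.3, 196.9]
eef_rot: [-3.142, 0.0, 0.4]
wrist_force: [1.1, -0.7, -5.8]
finger_gap: 25.9
finger_force: 60.0
```

Call:
carry_out --slide '[[0,0,0.003],[0,0,0.003],[0,0,0.003]]' --dr '[[0,0,0],[0,0,0],[0,0,0]]' --gripper '[10,10,10]'

```text
clock: 13.72
eef_pos: [518.0, 170.3, 197.2]
eef_rot: [-3.141, 0.001, 0.4]
wrist_force: [4.2, 1.1, -15.5]
finger_gap: 25.4
finger_force: 60.0
```

Fz reached −15.5 N, a firm stop at eye height 65, which fits a pad near 34 mm. I'll lower now.

Call:
carry_out --slide '[[0,0,-0.01],[0,0,-0.02],[0,0,-0.035],[0,0,-0.05],[0,0,-0.059],[0,0,-0.059]]' --dr '[[0,0,0],[0,0,0],[0,0,0],[0,0,0],[0,0,0],[0,0,0]]' --gripper '[10,10,10,10,10,10]'

```text
clock: 14.22
eef_pos: [518.0, 170.3, 182.7]
eef_rot: [-3.141, 0.001, 0.4]
wrist_force: [-0.1, 0.4, -1.8]
finger_gap: 25.4
finger_force: 60.0
```

Call:
carry_out --slide '[[0,0,-0.004],[0,0,-0.004],[0,0,-0.004]]' --dr '[[0,0,0],[0,0,0],[0,0,0]]' --gripper '[10,10,10]'

```text
clock: 14.47
eef_pos: [518.2, 170.4, 182.2]
eef_rot: [3.142, -0.0, 0.4]
wrist_force: [0.8, 0.6, -2.1]
finger_gap: 25.5
finger_force: 60.0
```

Call:
carry_out --slide '[[0,0,-0.004],[0,0,-0.004],[0,0,-0.004]]' --dr '[[0,0,0],[0,0,0],[0,0,0]]' --gripper '[10,10,10]'

```text
clock: 14.72
eef_pos: [518.1, 170.4, 181.1]
eef_rot: [-3.142, 0.0, 0.4]
wrist_force: [-0.4, 0.4, -1.6]
finger_gap: 25.6
finger_force: 60.0
```

Call:
carry_out --slide '[[0,0,-0.004],[0,0,-0.004],[0,0,-0.004]]' --dr '[[0,0,0],[0,0,0],[0,0,0]]' --gripper '[10,10,10]'

```text
clock: 14.97
eef_pos: [518.2, 170.4, 180.3]
eef_rot: [3.142, -0.0, 0.4]
wrist_force: [0.6, -0.5, 0.5]
finger_gap: 25.7
finger_force: 60.0
```

Call:
carry_out --slide '[[0,0,-0.002],[0,0,-0.002],[0,0,-0.002]]' --dr '[[0,0,0],[0,0,0],[0,0,0]]' --gripper '[10,10,10]'

```text
clock: 15.22
eef_pos: [518.2, 170.4, 179.8]
eef_rot: [3.142, -0.0, 0.4]
wrist_force: [-0.6, 0.1, 2.3]
finger_gap: 25.4
finger_force: 60.0
```

Call:
carry_out --slide '[[0,0,0.002],[0,0,0.002],[0,0,0.002],[0,0,0.002],[0,0,0.002],[0,0,0.002],[0,0,0.002],[0,0,0.002],[0,0,0.002],[0,0,0.002]]' --dr '[[0,0,0],[0,0,0],[0,0,0],[0,0,0],[0,0,0],[0,0,0],[0,0,0],[0,0,0],[0,0,0],[0,0,0]]' --gripper '[10,10,30,35,40,50,60,70,70,70]'

```text
clock: 16.05
eef_pos: [518.1, 170.4, 180.1]
eef_rot: [-3.142, 0.0, 0.4]
wrist_force: [0.8, 0.3, -0.2]
finger_gap: 64.9
finger_force: 0.0
```

```bash
python3 - <<'E'
from h import *
s=read_state();print(s['wrist_force'],s['finger_gap'],s['clock'])
a,m=grab('wrist','w5.png')
b,mt=grab('top','t5.png');c,ms=grab('scene','s5.png')
f=lambda im,y,x,h,w:cv2.resize(im[y:y+h,x:x+w][:,:,::-1],(400,300),interpolation=cv2.INTER_CUBIC)
cv2.imwrite('pics/m5.png',np.hstack([f(a,100,190,195,260),f(c,120,290,81,108)]))
E
```

```text
[ 0.75512849  0.29179972 -0.20352288] 64.94132226119387 16.05
```

View pics/m5.png

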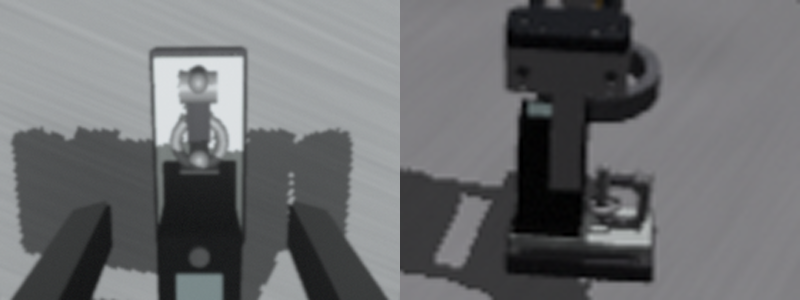

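The gate now bridges to the nose above the ring (left panel, about (199,130)). The pack stands upright and free on the pad. I'll retreat straight up.

Call:
carry_out --slide '[[0,0,0.05],[0,0,0.15],[0,0,0.25],[0,0,0.4],[0,0,0.55],[0,0,0.7],[0,0,0.7],[0,0,0.7],[0,0,0.7]]' --dr '[[0,0,0],[0,0,0],[0,0,0],[0,0,0],[0,0,0],[0,0,0],[0,0,0],[0,0,0],[0,0,0]]' --gripper '[70,70,70,70,70,70,70,70,70]'

```text
clock: 16.95
eef_pos: [517.9, 170.3, 354.2]
eef_rot: [-3.141, 0.001, 0.4]
wrist_force: [0.4, -0.7, -0.7]
finger_gap: 65.9
finger_force: 0.0
```

```bash
python3 - <<'E'
from h import *
a,m=grab('wrist','w6.png');c,ms=grab('scene','s6.png')
f=lambda im,y,x,h,w:cv2.resize(im[y:y+h,x:x+w][:,:,::-1],(400,300),interpolation=cv2.INTER_CUBIC)
cv2.imwrite('pics/m6.png',np.hstack([f(a,100,220,150,200),f(c,120,290,81,108)]))
E
```

```text
(no output)
```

View pics/m6.png

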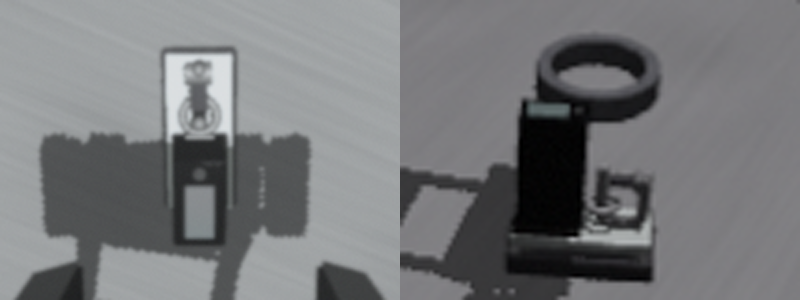

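The pack stands upright on the pad, with its ring around the nose (scene panel, about (605,205)). The gate is shut above the ring and the gripper is clear.

```bash
python3 -c "
from cell import *
print(sign_off())"
```

```text
the job is handed in; nothing more can be done
None
```

The beltpack is secured: the gate snapped shut over its ring, a lift to about 13 N net confirmed that the gate holds, and the pack now stands upright and released on the pad; handed in at about 17 s.

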